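# Re-hang the lift-off gate of the driftwood display crate

## Robot

A 6-joint arm with a two-finger parallel gripper is mounted at the origin on the work surface. World frame = base frame: x ahead of the robot, y to its left, z up, the work surface at z = 0. Lengths are in m, angles in rad, forces in N, time in s.
With the tool pointing down it reaches from about 0.35 to 0.975 m from the base axis. Payload 4.9 kg.
Tool frame: the origin (TCP) lies at the very end of the fingers, on their centre line; the grasp point (between the pads) lies ctrl.grip_point_offset behind it (ctrl.grip_point_offset is the distance from the TCP to the grasp point, in m); z points along the fingers, y is the direction in which the jaws open and shut (so a half turn about z gives the same grasp; the last joint's range is limited). The gripper opens to 85 mm and grips with 20 to 120 N. Pads are 22 mm wide; open, the fingers measure 114 mm over their backs; the gripper's body (76 mm by 85 mm) begins 54 mm behind the grasp point. The pads swing forward as they close: fully open they stand 13 mm farther back than shut.
Start: joints at [-1.462, 0.053, 1.613, -0, 1.476, -0.119], TCP at [0.141, -0.609, 0.231] pointing down, gripper open.
Joint ranges: [-3.01, 3.01], [-1.01, 2.22], [0.06, 2.58], [-1.02, 4.17], [0.09, 2.62], [-3.14, 3.14]. Speed limits (rad/s): [2.57, 2.57, 3.14, 3.14, 3.14, 3.14].

## Interface

Orientations are given as a rotation vector (axis times angle).
In Python, from station import ctrl gives the robot as it stands. The module is installed in compiled form; this text tells all that it offers.
- The arm moves only by the shell command python3 -m creep 'ROWS' [FORCE]. ROWS is JSON, a list of rows, each a list of 5 numbers: the closure in counts, from 0 (fully open) to 255 (shut), then the shift along the tool's x, y, z in mm, then the turn about the tool's z in rad. A call has 1 to 12 rows; each row is the pose to reach, as a shift and turn from the pose commanded when the call began, along the tool's axes at that moment; what a row does not reach only later rows make up. A row lasts 1/12 s, in which the tool goes at most 41.7 mm and 7.16 degrees, less where a joint would pass 70% of its speed; a pose out of reach is approached as far as the arm can. A call with a gripper value outside its range is refused whole. The fingers move at their own pace and stop on an object; FORCE is the grip in N (left out, the last holds). Time passes only in rows, so rows that repeat a pose let the fingers close. It gives the time, the measured TCP pose, the force and the opening at its end, in the units of the state.
- ctrl.get_obs(): the state, without advancing time (a new reading comes with each control period).
- ctrl.get_image(name): name is "scene" or "top"; returns the picture (420x560x3 uint8, red, green, blue); there is no depth.
- ctrl.calibration(name): a dict with "fx", "fy", "cx", "cy" (pixels), "R" (3x3) and "t" (3): a world point X has camera coordinates R X + t. Camera axes: x right, y down, z forward; pixel columns grow to the right and rows downward; lengths in m; the calibration is good to about 2 mm. A picture is of the moment at which its call begins. calibration takes no time and is no camera call.
- ctrl.finish_job(): hands the job in, once; it reports no verdict.
Trained networks look in the newest picture that a camera, given by its name, has taken for a name from the list of things; names that differ only in an ending like _2 or _b are one class to them, and where a whole thing is asked for, a point or a joint stands for the part that bears it (a point fixed in the world has none). Each returns a list of dicts, best first, with "conf" (0 to 1); they miss things now and then, are a little off and sometimes report something else, mostly with a low value. They report only what shows in the picture. A call takes as long as a camera call. They do not tell look-alikes from the thing itself.
- ctrl.boxes_of(camera, label): "rect" ([left, top, width, height] in pixels, round what is visible of it).
- ctrl.outline_of(camera, label): "mask" (420x560 bool, what is visible of it) and "rect" ([left, top, width, height] in pixels, round what is visible of it).
The state is a dict: "t": time; "q": joint angles; "dq": joint speeds; "effort": joint torques, N m; "tool_pos": TCP position; "tool_rot": TCP orientation; "contact_force": force on the tool from outside, world axes, zero at the start; "wrist_torque": the same for the moment, N m; "opening": finger opening in m.
Only numpy, scipy, OpenCV 4.12 (cv2) and the standard library are available. Lean on these libraries where they do the work, as an engineer would, in place of code of your own. Each camera call takes 0.05 s, during which the arm holds its last target. There are 200 camera calls.

## Task

The piece of driftwood lying in front of the open crate belongs in it: lay it inside on the crate's floor. Take the slatted gate out of the rack, hang it with both hinge sockets fully down on the crate's two upright pins, and swing it shut against the post; the steel tab on that post overhangs the shut gate, so it has to be hung while standing open. Leave the plain board in the rack and the other things on the counter where they are.

Things in the scene. Friction and masses are not known exactly. Their poses are not given: they have to be found in the camera images.
- crate: Fixed open-topped wooden crate, 210 (x) by 200 (y), turned differently each time. Origin: centre of its underside, z up. +x side: open doorway between two posts 24 square, 166 high, at x=93, y=-88 and +88. Floor 12 thick; side walls 90 high, back wall (-x) 110, 12 thick; fixed driftwood stock to 50 high (thin twigs to 125) fills the 50 mm by the back wall. The y=-88 post carries two upright pins.
- crate_floor (a point): Free place on the crate's inner floor, 20 mm in front of (+x of) the crate's centre, 12 above the counter; crate axes. Clear floor round it: x from -50 to 105, y from -88 to 88 in the crate.
- pintle_low (a point): Foot of the lower hinge pin, on its axis, on the bracket's top face where the socket comes to rest, 40 above the counter; crate axes. Each pin is 9.6 in diameter, 20 tall, its upper 8 tapered to 3. Pin axis at x=119, y=-94 in the crate; bracket 18 wide, 8 thick.
- pintle_top (a point): The same for the upper pin, right above the lower one, 120 above the counter.
- crate_shut (a point): Where point gate_free lies when the gate is hung and shut: x=119, y=95, 84 high in crate axes, in front of the y=+88 post. A rubber stop there ends the swing. On that post's top is a steel keeper tab: underside 160 and top 166 above the counter, reaching y=55 to 100 and x=75 to 125 in the crate, over the shut gate's top corner.
- gate: Loose slatted wooden leaf, 175 wide (y), 16 thick (x), 140 high (z), 0.26 kg, standing in either slot of the rack. Origin: middle of its underside. Two steel hinge sockets on its -y edge. Hung, its underside is 14 above the counter, its top 154. Shut, its y axis is along the crate's +y; it opens by its +y edge swinging out to the crate's +x. It swings freely and stays about where left.
- socket_low (a point): Centre of the lower end of the lower hinge socket: a tube open at both ends, bore 12, outside 20, 24 long; at y=-101.5, 26 above the gate's underside.
- socket_top (a point): The same for the upper socket, 80 above the lower one (106 above the gate's underside).
- gate_free (a point): Point on the gate's free edge, y=+87.5, 70 above its underside.
- gate_grip (a point): Middle of the gate's top rail, 135 above its underside (5 below its top edge), where it can be pinched across its 16 thickness.
- rack: Fixed plywood rack 135 (x) by 110 (y), 57 high, origin at the centre of its underside. Two slots run along its y at x=-32.5 and +32.5: floor 12 above the counter, 19 wide, walls 45 high. Gate and plain board stand in them, axes parallel to the rack's; the gate's sockets stick out beyond the rack's -y side.
- panel: Plain solid wooden board without hinges, 150 wide, 16 thick, 105 high, in the other slot of the rack. Origin: middle of its underside. Bystander.
- driftwood: Loose piece of driftwood lying on the counter before the doorway, in the gate's swing, 0.12 kg. A knotty stick 32 thick, 142 long along its x, with thin side twigs near both ends (to 42 either side in y; one rises to 48). Origin: under its middle. The middle 50 mm of its length are free of twigs, for a pinch across its y.
- pot: Bystander: open terracotta pot, 72 across, 70 high (mm). Origin: centre of its underside.
- jar: Bystander: closed jar, 68 across, 100 high (mm). Origin: centre of its underside.
- stone: Bystander: grey pebble, 68 across, 40 high (mm). Origin: centre of its underside.
- cup: Bystander: white mug with a side handle, 72 across, 80 high (mm). Origin: centre of its underside.
- bottle: Bystander: grey bottle, 60 across, 170 high (mm). Origin: centre of its underside.
- brush: Bystander: a small hand brush lying flat. Origin: its underside.
There are look-alikes about, which are no part of the job. What is shaped like the driftwood but pink is not meant.

How it is judged:
By the outcome, as a careful person would: the job done as asked, in the order asked, and still so for the second after the job is handed in, with the robot touching nothing.
It also fails if it takes over 72 s, if anything falls off the work surface, if the arm or the gripper's body presses on something with over 40 N, if the wrist force passes 120 N, or if a joint passes its speed limit or range.

## Working session

There is one attempt and no reset: what is moved stays moved. The work goes in short steps, Python scripts to look and compute and a shell command to move; the robot and the scene stay as the last step left them, time stands still between calls to the robot, and variables do not carry over. Pictures are saved under pics/ and viewed, about 8 in all and at most 12, crops included, and the job is handed in when it is done.

```bash
mkdir -p pics
python3 - <<'E'
from station import ctrl
import cv2, numpy as np
print(ctrl.get_obs(), ctrl.grip_point_offset)
for c in ("scene","top"):
    im=ctrl.get_image(c); cv2.imwrite(f"pics/{c}0.png",cv2.resize(im[:,:,::-1],(800,600),interpolation=cv2.INTER_CUBIC))
    k=ctrl.calibration(c); print(c,k['fx'],k['fy'],k['cx'],k['cy'],np.round(k['R'],4).tolist(),np.round(k['t'],4), "cam pos",-np.array(k['R']).T@np.array(k['t']))
    for l in ("crate","gate","rack","panel","driftwood"):
        print(c,l,[(np.round(b['rect']).tolist(),round(b['conf'],2)) for b in ctrl.boxes_of(c,l)])
E
```

```text
{'t': 0.0, 'q': array([-1.46196926e+00,  5.33568140e-02,  1.61434024e+00,  9.77433689e-06,
        1.47605798e+00, -1.19007349e-01]), 'dq': array([ 0.001277  , -0.00017013,  0.00265374, -0.00026868,  0.00144656,
       -0.00167164]), 'effort': array([-5.30965135e-04, -3.93682408e+01, -3.70183682e+01, -3.72014401e-04,
        7.00846067e-03, -2.20288956e-05]), 'tool_pos': array([ 0.14109431, -0.60818946,  0.23003547]), 'tool_rot': array([-3.11908214e+00, -3.56860665e-01, -3.25498731e-05]), 'contact_force': array([-0.32813855,  0.46250442,  0.48562117]), 'wrist_torque': array([-0.02038341,  0.03579166, -0.01065279]), 'opening': 0.08590974556178897} 0.0187
scene 486.73688372166583 486.73688372166583 278.82752841064763 208.35669780602757 [[0.6939, 0.7199, -0.0162], [0.5209, -0.5174, -0.6789], [-0.4971, 0.4627, -0.734]] [-0.344  -0.1294  1.6981] cam pos [ 1.15025985 -0.60494745  1.15303688]
scene crate [([273.0, 159.0, 85.0, 84.0], 0.81)]
scene gate [([150.0, 283.0, 50.0, 84.0], 0.76)]
scene rack [([160.0, 307.0, 67.0, 58.0], 0.8), ([273.0, 162.0, 85.0, 81.0], 0.57)]
scene panel [([177.0,
[... 200 characters left out ...]
0, 49.0, 40.0], 0.6)]
top 482.1042025184258 482.1042025184258 281.9389944638501 212.85868245968723 [[0.0173, -0.9998, -0.0032], [-0.9984, -0.0171, -0.0531], [0.053, 0.0041, -0.9986]] [0.0214 0.4846 1.6284] cam pos [0.39720879 0.02310269 1.65187426]
top crate [([192.0, 171.0, 94.0, 93.0], 0.66), ([375.0, 186.0, 28.0, 29.0], 0.66), ([309.0, 125.0, 18.0, 27.0], 0.52)]
top gate [([396.0, 169.0, 22.0, 63.0], 0.8), ([377.0, 174.0, 16.0, 51.0], 0.42)]
top rack [([373.0, 186.0, 32.0, 29.0], 0.73)]
top panel [([378.0, 174.0, 18.0, 51.0], 0.94), ([192.0, 170.0, 92.0, 96.0], 0.63)]
top driftwood [([309.0, 186.0, 37.0, 18.0], 0.96), ([256.0, 162.0, 40.0, 24.0], 0.83), ([180.0, 281.0, 34.0, 39.0], 0.64)]
```

View pics/scene0.png

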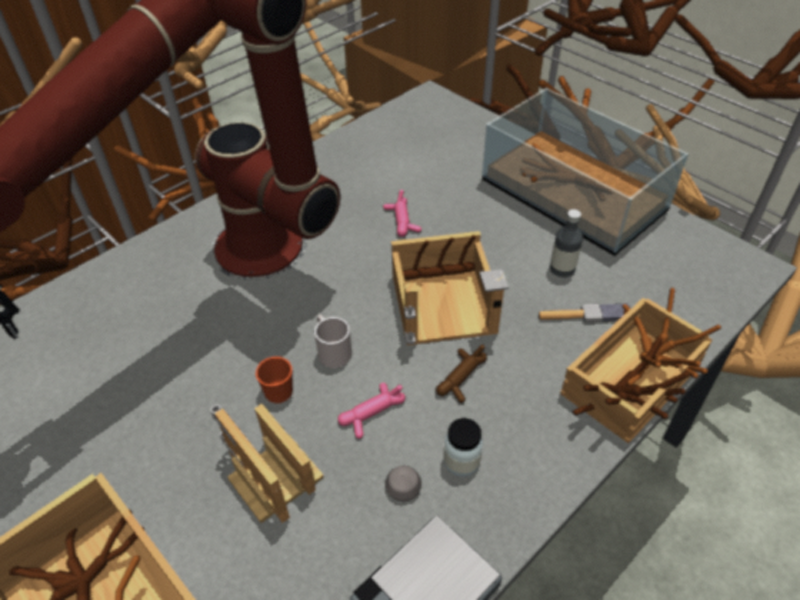

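Run:
```python
from station import ctrl
import cv2
im=ctrl.get_image("top")[120:300,170:430,::-1]
cv2.imwrite("pics/top1.png",cv2.resize(im,(780,540),interpolation=cv2.INTER_CUBIC))
```

```text
(no output)
```

View pics/top1.png

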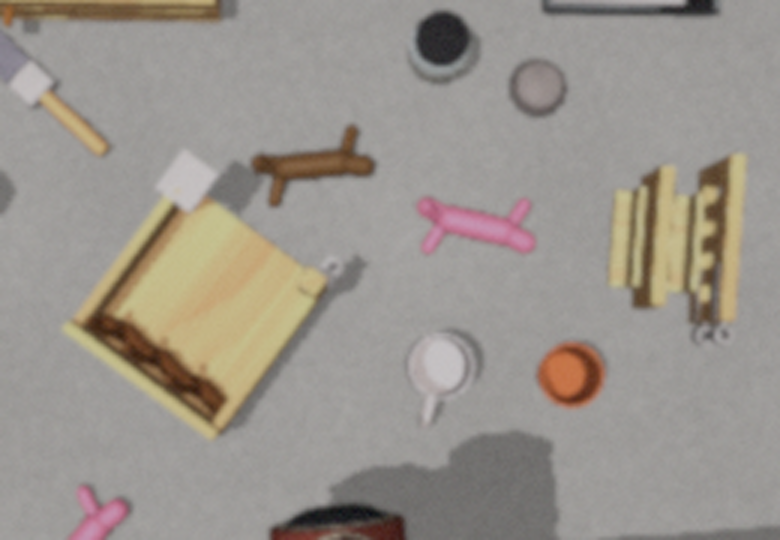

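```bash
cat > fit.py <<'E'
import numpy as np, cv2
from scipy.optimize import minimize
from station import ctrl
CAL={c:{k:np.array(v) for k,v in ctrl.calibration(c).items()} for c in("scene","top")}
def proj(c,P):
    k=CAL[c]; X=np.atleast_2d(P)@k['R'].T+k['t']
    return np.c_[k['fx']*X[:,0]/X[:,2]+k['cx'], k['fy']*X[:,1]/X[:,2]+k['cy']]
def box(x0,x1,y0,y1,z0,z1): return np.array([[x,y,z] for x in(x0,x1) for y in(y0,y1) for z in(z0,z1)])*1e-3
CRATE=[box(-105,105,-100,100,0,12),box(-105,105,-100,-88,0,90),box(-105,105,88,100,0,90),box(-105,-93,-100,100,0,110),
 box(81,105,-100,-76,0,166),box(81,105,76,100,0,166),box(75,125,55,100,160,166)]
RACK=[box(-67.5,67.5,-55,55,0,12)]+[box(a,b,-55,55,0,57) for a,b in((-67.5,-42),(-23,23),(42,67.5))]
GATE=[box(-8,8,-87.5,87.5,0,140),box(-10,10,-111.5,-91.5,26,50),box(-10,10,-111.5,-91.5,106,130)]
PANEL=[box(-8,8,-75,75,0,105)]
DRIFT=[box(-71,71,-16,16,0,32)]
def place(P,p,z=0):
    c,s=np.cos(p[2]),np.sin(p[2]); P=np.atleast_2d(P)
    return P@np.array([[c,s,0],[-s,c,0],[0,0,1]])+[p[0],p[1],z]
def sil(c,prims,p,z=0,S=4):
    m=np.zeros((420*S,560*S),np.uint8)
    for b in prims:
        h=cv2.convexHull((proj(c,place(b,p,z))*S+S/2-.5).astype(np.float32)).astype(np.int32)
        cv2.fillConvexPoly(m,h,1)
    return cv2.resize(m.astype(np.float32),(560,420),interpolation=cv2.INTER_AREA)
def fit(masks,prims,p0,z=0):
    B=lambda a:cv2.GaussianBlur(a.astype(np.float32),(0,0),1.5)
    T={c:B(m) for c,m in masks.items()}
    f=lambda p:sum(((B(sil(c,prims,p,z))-T[c])**2).sum() for c in T)
    r=minimize(f,p0,method='Nelder-Mead',options=dict(initial_simplex=[p0]+[np.array(p0)+d for d in np.diag([.02,.02,.12])],xatol=2e-4,fatol=.05))
    return r.x,r.fun
def ray(c,uv,z):
    k=CAL[c]; d=k['R'].T@np.array([(uv[0]-k['cx'])/k['fx'],(uv[1]-k['cy'])/k['fy'],1]); o=-k['R'].T@k['t']
    return o+d*(z-o[2])/d[2]
def edges(c,im,prims,p,z,col):
    for b in prims:
        q=proj(c,place(b,p,z))
        for i in range(8):
            for j in range(i):
                if bin(i^j).count('1')==1: cv2.line(im,*[tuple(int(v) for v in ((q[k]+.5)*im.S-im.o)) for k in(i,j)],col,1)
E
cat > m1.py <<'E'
from fit import *
M={}
for l,uv in(("crate",(238,217)),("rack",(389,200)),("gate",(407,200)),("driftwood",(274,175)),("panel",(386,200))):
    a={}
    for c in("top","scene"):
        if c not in M: ctrl.get_image(c); M[c]=1
        L=ctrl.outline_of(c,l)
        tgt=np.array(uv) if c=="top" else proj("scene",ray("top",uv,.03))[0]
        cen=lambda d:np.hypot(d['rect'][0]+d['rect'][2]/2-tgt[0],d['rect'][1]+d['rect'][3]/2-tgt[1])
        if L:
            d=min(L,key=cen); print(l,c,round(d['conf'],2),d['rect'],d['mask'].sum(),"dist",round(cen(d)));a[c]=d['mask']
    np.savez("m_"+l,**a)
E
python3 m1.py
cat > m2.py <<'E'
from fit import *
def g(l): return dict(np.load("m_"+l+".npz"))
yaw=-.6; pc=ray("top",(238,217),.03); 
rk=ray("top",(389,200),.03)
for l,pr,p0,z in(("crate",CRATE,[pc[0],pc[1],-.6],0),("rack",RACK,[rk[0],rk[1],-1.65],0),("gate",GATE,[rk[0],rk[1]-.03,-1.65],.012),("panel",PANEL,[rk[0],rk[1]+.03,-1.65],.012)):
    m=g(l)
    print(l,*[(list(s),*fit(s,pr,p0,z)) for s in ([m]+[{c:m[c]} for c in m])],sep="\n  ")
m=g("driftwood")["top"].astype(np.uint8); M=cv2.moments(m,True); 
print("drift",ray("top",(M['m10']/M['m00'],M['m01']/M['m00']),.016))
E
python3 m2.py
```

```text
crate top 0.86 [190.0, 173.0, 96.0, 91.6] 4095 dist 2
rack top 0.69 [375.5, 186.3, 30.7, 30.4] 609 dist 2
rack scene 0.93 [159.4, 305.0, 67.3, 60.3] 1189 dist 12
gate top 0.9 [399.0, 170.3, 18.6, 64.4] 916 dist 3
gate scene 0.56 [147.0, 283.1, 51.4, 81.6] 1212 dist 16
driftwood top 0.82 [251.0, 161.3, 44.8, 26.1] 426 dist 1
driftwood scene 0.65 [304.4, 241.4, 36.4, 38.2] 583 dist 4
panel top 0.9 [377.4, 172.9, 16.5, 53.5] 480 dist 0
panel scene 0.76 [179.3, 284.0, 41.8, 61.8] 792 dist 7
crate
  (['top'], array([ 0.44999559,  0.18089131, -0.60708059]), np.float64(49.241233825683594))
  (['top'], array([ 0.44999559,  0.18089131, -0.60708059]), np.float64(49.241233825683594))
rack
  (['top', 'scene'], array([ 0.53648998, -0.35030431, -1.67555165]), np.float64(1918.386962890625))
  (['top'], array([ 0.53502809, -0.32016489, -1.71848212]), np.float64(645.083251953125))
  (['scene'], array([ 0.54054471, -0.35348353, -1.78004512]), np.float64(1176.9627685546875))
gate
  (['top', 'scene'], array([ 0.53001243, -0.38098113, -1.64049301]), np.float64(50.69689178466797))
  (['top'], array([ 0.53263428, -0.38250233, -1.63905682]), np.float64(19.068382263183594))
  (['scene'], array([ 0.52902382, -0.38103056, -1.64078697]), np.float64(30.610595703125))
panel
  (['top', 'scene'], array([ 0.53439446, -0.31701786, -1.65799431]), np.float64(78.72605895996094))
  (['top'], array([ 0.53535115, -0.31825364, -1.65501656]), np.float64(19.64113998413086))
  (['scene'], array([ 0.53501204, -0.31599785, -1.64945482]), np.float64(49.84991455078125))
drift [0.61561198 0.06028309 0.016     ]
```

```bash
cat >> fit.py <<'E'
def tool_shift(p,yawx,o=None):
    """shift (mm, tool axes) and turn to bring TCP to world p with tool x at world yaw yawx (tool pointing down)"""
    from scipy.spatial.transform import Rotation as Ro
    o=o or ctrl.get_obs(); R=Ro.from_rotvec(o['tool_rot']).as_matrix()
    cur=np.arctan2(R[1,0],R[0,0]); d=(yawx-cur+np.pi)%(2*np.pi)-np.pi
    print("at",np.round(o['tool_pos'],4),"yawx",round(cur,3),"q6",round(o['q'][5],2),"t",round(o['t'],2),"shift",np.round(R.T@(np.array(p)-o['tool_pos'])*1e3,1),"turn",round(-d,3),"f",np.round(o['contact_force'],1),"open",round(o['opening'],4))
E
python3 - <<'E'
from fit import *
m=np.load("m_driftwood.npz")["top"].astype(np.uint8)
S=8; b=cv2.resize(m*255,None,fx=S,fy=S,interpolation=cv2.INTER_CUBIC)>127
for w in(5,6,7):
    k=cv2.getStructuringElement(cv2.MORPH_ELLIPSE,(w*S,w*S)); o=cv2.morphologyEx(b.astype(np.uint8),cv2.MORPH_OPEN,k)
    (cx,cy),(a,h),an=cv2.minAreaRect(np.argwhere(o)[:,::-1].astype(np.float32))
    pts=np.argwhere(o)[:,::-1]/S-.5; c=pts.mean(0); v=np.linalg.svd(pts-c,full_matrices=False)[2][0]
    P=ray("top",c,.016);Q=ray("top",c+20*v,.016)
    print(w,P,"axis yaw",np.arctan2(*(Q-P)[[1,0]]),a/S,h/S,an, ray("top",(cx/S,cy/S),.016))
ctrl.get_image("scene")
L=[d for d in ctrl.outline_of("scene","crate")+ctrl.outline_of("scene","rack") if 250<d['rect'][0]<300]
if L:
    t=dict(np.load("m_crate.npz"))["top"]; s=L[0]['mask']; print(L[0]['rect'],L[0]['conf'])
    np.savez("m_crate",top=t,scene=s)
    for q in({"scene":s},{"scene":s,"top":t}): print(fit(q,CRATE,[.45,.181,-.607]))
tool_shift([.6156,.0603,.12],np.pi/2)
E
```

```text
5 [0.61583302 0.05976138 0.016     ] axis yaw 1.7959356069163417 17.677669525146484 38.760887145996094 73.0724868774414 [0.61352713 0.05927065 0.016     ]
6 [0.6163585  0.05889585 0.016     ] axis yaw 1.6708426551285822 13.693511962890625 39.96240997314453 83.6598129272461 [0.61666879 0.05970588 0.016     ]
7 [0.61633555 0.05284599 0.016     ] axis yaw 1.6930501712607773 12.679556846618652 34.95598602294922 84.63584899902344 [0.61753009 0.05183308 0.016     ]
[274.9, 159.7, 80.6, 84.0] 0.86
(array([ 0.45141923,  0.17979153, -0.61615188]), np.float64(15.023265838623047))
(array([ 0.45083185,  0.1803777 , -0.61029951]), np.float64(67.03324127197266))
at [ 0.1411 -0.6089  0.2313] yawx 0.228 q6 -0.12 t 1.4 shift [ 613.3 -544.7  111.3] turn -1.343 f [-0.3  0.1  0.4] open 0.0854
```

```bash
python3 -m creep '[[0,40,-36,0,-0.12],[0,70,-62,0,-0.24],[0,100,-89,0,-0.36],[0,130,-116,0,-0.48],[0,160,-142,0,-0.6],[0,190,-169,0,-0.72],[0,220,-196,0,-0.84],[0,250,-222,0,-0.96],[0,280,-249,0,-1.08],[0,310,-276,0,-1.2],[0,340,-302,0,-1.32],[0,370,-329,0,-1.45]]' 60; python3 -c "
from fit import *
tool_shift([.616,.0595,.09],1.68)"
```

```text
t: 2.4
tool_pos: [0.4281, -0.203, 0.2317]
tool_rot: [2.098, 2.337, 0.0]
contact_force: [0.7, -0.6, -0.2]
opening: 0.0854
at [ 0.4281 -0.203   0.2317] yawx 1.679 q6 -0.71 t 2.4 shift [240.9 214.9 141.7] turn -0.001 f [ 0.7 -0.6 -0.2] open 0.0854
```

```bash
python3 -m creep '[[0,30,27,0,0],[0,60,54,0,0],[0,90,81,0,0],[0,120,108,0,0],[0,150,135,10,0],[0,180,161,30,0],[0,210,188,60,0],[0,241,215,90,0],[0,241,215,125,0],[0,241,215,160,0],[0,241,215,185,0],[0,241,215,185,0]]'; python3 -c "
from fit import *
tool_shift([.616,.0595,.005],1.68)
im=ctrl.get_image('scene')[150:350,210:430,::-1]; cv2.imwrite('pics/s2.png',cv2.resize(im,(660,600),interpolation=cv2.INTER_CUBIC))"
```

```text
t: 3.4
tool_pos: [0.611, 0.0576, 0.0383]
tool_rot: [-2.097, -2.325, 0.014]
contact_force: [-1.0, -0.8, -0.4]
opening: 0.0854
at [0.611  0.0576 0.0383] yawx 1.674 q6 -0.13 t 3.4 shift [ 1.4  5.7 33.2] turn -0.006 f [-1.  -0.8 -0.4] open 0.0854
```

View pics/s2.png

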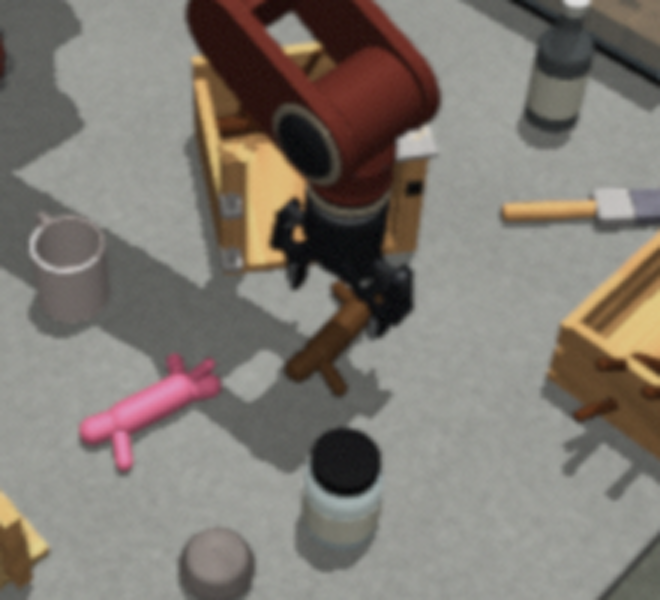

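```bash
python3 -m creep '[[0,0,0,10,0],[0,0,0,22,0],[0,0,0,32,0],[0,0,0,33,0],[255,0,0,33,0],[255,0,0,33,0],[255,0,0,33,0],[255,0,0,33,0],[255,0,0,33,0],[255,0,0,33,0]]' 60; python3 -c "
from fit import *
tool_shift(place([.02,0,.018],[.4505,.18,-.612])[0],1.68-.11-.612)"
```

```text
t: 4.28
tool_pos: [0.6176, 0.0568, 0.0145]
tool_rot: [2.104, 2.331, 0.002]
contact_force: [-0.5, 0.3, 3.2]
opening: 0.0292
at [0.6176 0.0568 0.0145] yawx 1.673 q6 -0.13 t 4.28 shift [ 126.5 -138.5   -3.8] turn 0.715 f [-0.5  0.3  3.2] open 0.0292
```

```bash
python3 -m creep '[[100,0,0,0,0],[100,0,0,0,0],[100,0,0,9,0],[100,0,0,9,0],[255,0,0,9,0],[255,0,0,9,0],[255,0,0,9,0],[255,0,0,9,0],[255,0,0,-30,0],[255,0,0,-70,0],[255,0,0,-110,0],[255,0,0,-110,0]]' 60; python3 -c "
from fit import *
tool_shift(place([.02,0,.2],[.4505,.18,-.612])[0],1.68-.11-.612)"
```

```text
t: 5.28
tool_pos: [0.6225, 0.0568, 0.134]
tool_rot: [2.097, 2.322, 0.017]
contact_force: [1.7, 0.7, 0.6]
opening: 0.0303
at [0.6225 0.0568 0.134 ] yawx 1.673 q6 -0.13 t 5.28 shift [ 126.9 -142.3  -68.7] turn 0.715 f [1.7 0.7 0.6] open 0.0303
```

```bash
python3 -m creep '[[255,0,0,-35,0],[255,0,0,-75,0],[255,5,-5,-110,0.05],[255,25,-28,-115,0.17],[255,45,-51,-115,0.29],[255,65,-73,-115,0.41],[255,85,-96,-115,0.53],[255,105,-118,-115,0.65],[255,127,-139,-115,0.715],[255,127,-139,-115,0.715],[255,127,-139,-115,0.715],[255,127,-139,-115,0.715]]'; python3 -c "
from fit import *
tool_shift(place([.02,0,.018],[.4505,.18,-.612])[0],1.68-.11-.612)
ctrl.get_image('top')
o=ctrl.outline_of('top','driftwood'); print([(d['conf'],d['rect']) for d in o])
tool_shift(place([.02,0,.018],[.4505,.18,-.612])[0],1.68-.11-.612)
"
```

```text
t: 6.28
tool_pos: [0.4657, 0.1689, 0.2384]
tool_rot: [2.787, 1.449, 0.001]
contact_force: [0.1, 0.1, -0.6]
opening: 0.0299
at [0.4657 0.1689 0.2384] yawx 0.959 q6 0.81 t 6.28 shift [  0.3   1.  220.4] turn 0.001 f [ 0.1  0.1 -0.6] open 0.0299
[(0.71, [310.3, 185.8, 35.3, 18.9]), (0.63, [239.8, 212.0, 18.5, 10.1]), (0.59, [177.7, 282.0, 35.3, 39.2])]
at [0.4661 0.1685 0.2383] yawx 0.957 q6 0.81 t 6.38 shift [  0.5   0.6 220.3] turn -0.001 f [-0.7 -0.4 -0.5] open 0.0305
```

```bash
python3 -m creep '[[255,0,0,30,0],[255,0,0,65,0],[255,0,0,100,0],[255,0,0,135,0],[255,0,0,165,0],[255,0,0,190,0],[255,0,0,205,0],[255,0,0,214,0],[255,0,0,219,0],[255,0,0,221,0],[255,0,0,221,0],[255,0,0,221,0]]'; python3 -m creep '[[120,0,0,0,0],[60,0,0,0,0],[60,0,0,0,0],[60,0,0,-15,0],[60,0,0,-45,0],[60,0,0,-85,0],[60,0,0,-125,0],[60,0,0,-165,0],[60,0,0,-205,0],[60,0,0,-245,0],[60,0,0,-285,0],[60,0,0,-285,0]]'; python3 -c "
from fit import *
g=[.530,-.381,-1.640]
print(place([0,0,.128],g))
tool_shift(place([0,0,.14],g)[0],-1.64+np.pi)
"
```

```text
t: 7.38
tool_pos: [0.4667, 0.1692, 0.0186]
tool_rot: [2.788, 1.447, 0.004]
contact_force: [-0.0, 0.7, -0.4]
opening: 0.0299
t: 8.38
tool_pos: [0.4688, 0.1698, 0.3136]
tool_rot: [2.784, 1.446, 0.026]
contact_force: [2.0, 0.0, 1.5]
opening: 0.0656
[[ 0.53  -0.381  0.128]]
at [0.4688 0.1698 0.3136] yawx 0.958 q6 0.81 t 8.38 shift [-417.6  364.8  172.7] turn -0.543 f [2.  0.  1.5] open 0.0656
```

```bash
python3 -m creep '[[60,-15,13,0,-0.05],[60,-45,39,0,-0.1],[60,-75,66,0,-0.15],[60,-105,92,0,-0.2],[60,-135,118,0,-0.25],[60,-165,144,0,-0.3],[60,-195,170,0,-0.35],[60,-225,197,0,-0.4],[60,-255,223,0,-0.45],[60,-285,249,0,-0.5],[60,-315,275,0,-0.543],[60,-345,301,0,-0.543]]';python3 -m creep '[[60,47,74,20,0],[60,47,74,50,0],[60,47,74,80,0],[60,47,74,90,0],[60,47,74,90,0],[60,47,74,90,0]]'; python3 -c "
from fit import *
g=[.530,-.381,-1.640]
tool_shift(place([0,0,.128],g)[0],-1.64+np.pi)
im=ctrl.get_image('scene')[230:400,100:300,::-1]; cv2.imwrite('pics/s3.png',cv2.resize(im,(700,595),interpolation=cv2.INTER_CUBIC))
tool_shift(place([0,0,.128],g)[0],-1.64+np.pi)
"
```

```text
t: 9.38
tool_pos: [0.5129, -0.2883, 0.3025]
tool_rot: [2.296, 2.143, 0.0]
contact_force: [0.3, 0.8, -0.1]
opening: 0.0652
t: 9.88
tool_pos: [0.5895, -0.2444, 0.2117]
tool_rot: [-2.296, -2.141, 0.002]
contact_force: [-0.7, -0.5, 0.4]
opening: 0.0653
at [ 0.5895 -0.2444  0.2117] yawx 1.501 q6 -0.44 t 9.88 shift [-140.5  -49.7   83.7] turn -0.0 f [-0.7 -0.5  0.4] open 0.0653
at [ 0.5903 -0.245   0.214 ] yawx 1.501 q6 -0.44 t 9.93 shift [-139.8  -50.8   86. ] turn -0.001 f [0.8 0.  1.1] open 0.065
```

View pics/s3.png

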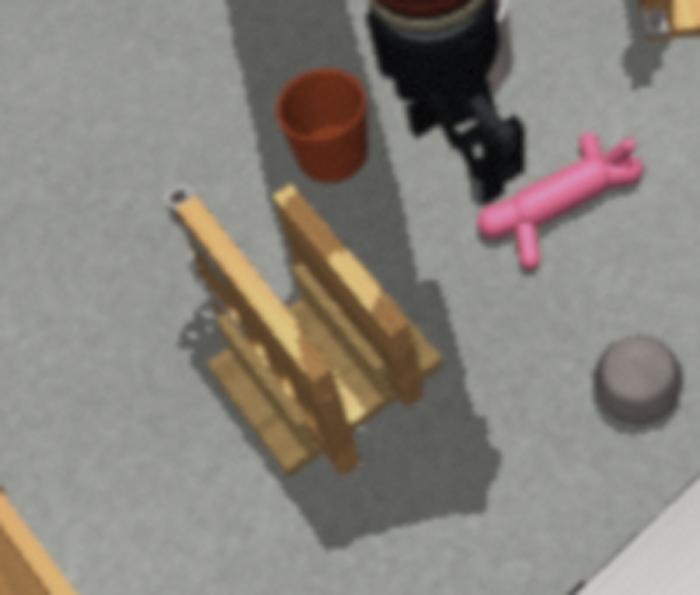

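```bash
python3 -m creep '[[60,-35,-13,0,0],[60,-70,-26,0,0],[60,-105,-38,0,0],[60,-140,-50,0,0],[60,-140,-50,15,0],[60,-140,-50,40,0],[60,-140,-50,65,0],[60,-140,-50,82,0],[60,-140,-50,85,0],[60,-140,-50,85,0],[60,-140,-50,85,0]]'; python3 -c "
from fit import *
g=[.530,-.381,-1.640]
im=ctrl.get_image('scene')[200:400,60:280,::-1]; cv2.imwrite('pics/s4.png',cv2.resize(im,(660,600),interpolation=cv2.INTER_CUBIC))
tool_shift(place([0,0,.128],g)[0],-1.64+np.pi)
"
```

```text
t: 10.85
tool_pos: [0.5317, -0.3881, 0.1456]
tool_rot: [2.287, 2.131, -0.014]
contact_force: [-19.0, 2.8, 45.4]
opening: 0.0653
at [ 0.5317 -0.388   0.1456] yawx 1.5 q6 -0.67 t 10.9 shift [ 7.2 -2.3 17.5] turn -0.001 f [-19.3   2.8  44.6] open 0.0651
```

View pics/s4.png

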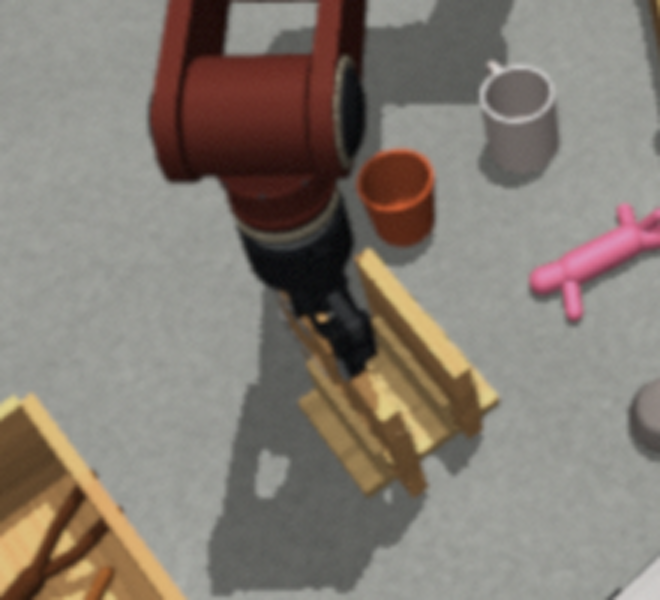

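```bash
python3 -m creep '[[60,0,0,-30,0],[60,0,0,-70,0],[60,0,0,-100,0.12],[60,0,0,-130,0.24],[60,100,0,-130,0.36],[60,140,0,-130,0.48],[60,180,0,-130,0.6],[60,220,0,-130,0.72],[60,220,0,-130,0.84],[60,220,0,-130,0.96],[60,220,0,-130,1.08],[60,220,0,-130,1.2]]'
cat > m3.py <<'E'
from fit import *
M={}
for c in("top","scene"):
    ctrl.get_image(c); L=ctrl.outline_of(c,"gate")
    print([(round(d['conf'],2),d['rect']) for d in L])
    tgt=proj(c,[.53,-.381,.08])[0]
    L=[d for d in L if np.hypot(d['rect'][0]+d['rect'][2]/2-tgt[0],d['rect'][1]+d['rect'][3]/2-tgt[1])<15]
    if L: M[c]=L[0]['mask']; print(c,fit({c:M[c]},GATE,[.53,-.381,-1.64],.012))
if len(M)==2: print(fit(M,GATE,[.53,-.381,-1.64],.012))
tool_shift([.53,-.381,.215],-.069)
E
python3 m3.py
```

```text
t: 11.9
tool_pos: [0.5466, -0.1602, 0.2609]
tool_rot: [3.104, 0.464, 0.008]
contact_force: [-0.7, -0.1, -0.9]
opening: 0.0653
[]
[(0.79, [148.3, 283.0, 54.0, 84.7])]
scene (array([ 0.53119708, -0.3783173 , -1.65226456]), np.float64(18.20505714416504))
at [ 0.5463 -0.1617  0.2595] yawx 0.303 q6 0.85 t 12.1 shift [-81.2 204.3  44.8] turn 0.372 f [0.6 0.5 0.5] open 0.0658
```

```bash
python3 -m creep '[[60,-13,32,0,0.1],[60,-26,65,0,0.2],[60,-39,98,0,0.3],[60,-52,131,0,0.372],[60,-65,163,0,0.372],[60,-81,204,20,0.372],[60,-81,204,44,0.372],[60,-81,204,44,0.372],[60,-81,204,44,0.372]]'; python3 -c "
from fit import *
im=ctrl.get_image('top')[140:260,340:460,::-1]; cv2.imwrite('pics/t5.png',cv2.resize(im,(600,600),interpolation=cv2.INTER_CUBIC))
tool_shift([.530,-.380,.128],-.072)
"
```

```text
t: 12.85
tool_pos: [0.5278, -0.3799, 0.2116]
tool_rot: [-3.136, 0.112, 0.005]
contact_force: [0.8, -0.2, 1.0]
opening: 0.0651
at [ 0.5289 -0.3798  0.2136] yawx -0.07 q6 0.9 t 12.9 shift [ 1.2  0.2 85.6] turn 0.002 f [-0.3  0.9 -0.1] open 0.0656
```

View pics/t5.png

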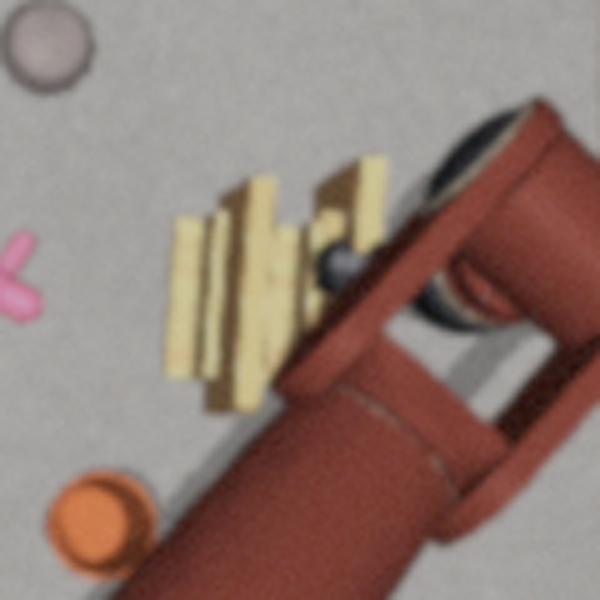

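```bash
python3 -m creep '[[60,1,0,25,0],[60,1,0,55,0],[60,1,0,78,0],[60,1,0,86,0],[60,1,0,86,0],[255,1,0,86,0],[255,1,0,86,0],[255,1,0,86,0],[255,1,0,86,0],[255,1,0,86,0],[255,1,0,86,0]]' 90; python3 -c "
from fit import *
tool_shift([.530,-.380,.128],-.072)
"
```

```text
t: 13.82
tool_pos: [0.5312, -0.3812, 0.1298]
tool_rot: [3.137, -0.112, 0.005]
contact_force: [0.5, -0.5, 7.0]
opening: 0.0143
at [ 0.5312 -0.3812  0.1298] yawx -0.071 q6 0.91 t 13.82 shift [-1.3 -1.1  1.8] turn 0.001 f [ 0.5 -0.5  7. ] open 0.0143
```

```bash
python3 -m creep '[[255,0,0,-15,0],[255,0,0,-45,0],[255,0,0,-80,0],[255,0,0,-115,0],[255,0,0,-150,0],[255,0,0,-150,0],[255,0,0,-150,0]]'; python3 -c "
from fit import *
C=[.4507,.1802,-.612]
pin=place([.119,-.094,0],C)[0]; gy=-1.643
for a in (gy,gy-.2): print('pin',pin,'tcp',place([0,.1015,0],[*pin[:2],a]))
tool_shift(place([0,.1015,.28],[*pin[:2],gy])[0],-.072)
k=ray('top',(309,188),.02); print('pink tip',k)
"
```

```text
t: 14.4
tool_pos: [0.5307, -0.3809, 0.2809]
tool_rot: [3.136, -0.112, 0.006]
contact_force: [-0.2, -0.0, -3.1]
opening: 0.0142
pin [0.49409805 0.03489477 0.        ] tcp [[0.59533359 0.02757247 0.        ]]
pin [0.49409805 0.03489477 0.        ] tcp [[0.5918609  0.00760603 0.        ]]
at [ 0.5307 -0.3809  0.2809] yawx -0.071 q6 0.91 t 14.4 shift [ 3.530e+01 -4.121e+02 -3.000e-01] turn 0.001 f [-0.2 -0.  -3.1] open 0.0142
pink tip [ 0.56998815 -0.06072579  0.02      ]
```

```bash
python3 -m creep '[[255,1,-15,0,0],[255,4,-50,0,0],[255,8,-90,0,0],[255,11,-130,0,0],[255,15,-170,0,0],[255,18,-210,0,0],[255,22,-250,0,0],[255,25,-290,0,0],[255,28,-330,0,0],[255,32,-370,0,0],[255,34,-400,0,0],[255,35,-412,0,0]]'; python3 -m creep '[[255,0,0,30,0],[255,0,0,65,0],[255,0,0,95,0],[255,0,0,110,0],[255,0,0,110,0],[255,0,0,110,0]]'
cat > look.py <<'E'
import sys
from fit import *
n=sys.argv[1]
C=[.4507,.1802,-.612]; pin=place([.119,-.094,0],C)[0]
for c,(x,y,w,h) in dict(scene=(270,170,80,100),top=(255,160,80,100)).items():
    im=ctrl.get_image(c); S=5
    a=cv2.resize(im[y:y+h,x:x+w,::-1],None,fx=S,fy=S,interpolation=cv2.INTER_CUBIC)
    for z in(.06,.14):
        q=(proj(c,[pin[0],pin[1],z])[0]-[x,y]+.5)*S; cv2.circle(a,tuple(int(v) for v in q),3,(255,0,255),-1)
    o=ctrl.get_obs(); t=o['tool_pos']; yaw=-1.643
    for zz in(.05,.13):
        s=place([0,-.1015,zz],[t[0],t[1],yaw],t[2]-.117)
        q=(proj(c,s)[0]-[x,y]+.5)*S; cv2.circle(a,tuple(int(v) for v in q),3,(0,255,0),-1)
    globals()[c]=a
cv2.imwrite(f"pics/{n}.png",np.hstack([scene,top])[:600])
tool_shift(place([0,.1015,.1306],[*pin[:2],-1.643])[0],-.072)
E
python3 look.py l6
```

```text
t: 15.4
tool_pos: [0.5924, 0.033, 0.2737]
tool_rot: [-3.138, 0.105, 0.01]
contact_force: [0.4, 1.1, -2.9]
opening: 0.0141
t: 15.9
tool_pos: [0.6113, 0.0265, 0.1818]
tool_rot: [3.137, -0.114, 0.078]
contact_force: [34.3, -2.1, 18.3]
opening: 0.0143
at [0.6113 0.0265 0.1818] yawx -0.073 q6 1.56 t 16.0 shift [-18.5   0.1  50.4] turn -0.001 f [33.7 -0.8 18. ] open 0.014
```

View pics/l6.png

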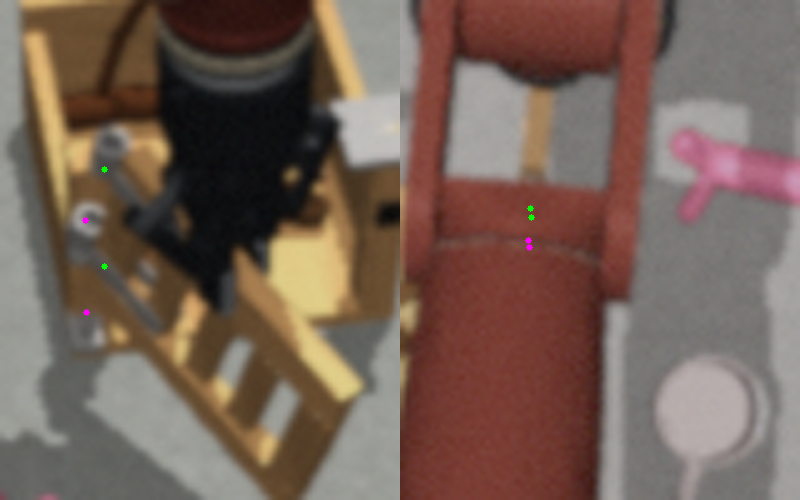

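```bash
python3 -m creep '[[255,0,0,-20,0],[255,0,0,-50,0],[255,0,0,-80,0],[255,20,0,-80,0],[255,50,0,-80,0],[255,70,0,-80,0],[255,70,0,-80,0],[255,70,0,-80,0],[255,70,0,-80,0]]'
cat > look2.py <<'E'
import sys
from fit import *
n=sys.argv[1]
o=ctrl.get_obs(); t=o['tool_pos']; g=[t[0],t[1],-1.643]; zu=t[2]-.117
C=[.4507,.1802,-.612]
im=ctrl.get_image("scene"); L=ctrl.outline_of("scene","gate"); print([(round(d['conf'],2),d['rect']) for d in L])
x,y,w,h=250,130,160,150; S=4
class A(np.ndarray): pass
a=cv2.resize(im[y:y+h,x:x+w,::-1],None,fx=S,fy=S,interpolation=cv2.INTER_CUBIC)
b=a.view(A); b.S=S; b.o=np.array([x,y])*S
edges("scene",b,GATE,g,zu,(0,255,0))
if len(sys.argv)>2: edges("scene",b,CRATE[4:],C,0,(255,0,255))
cv2.imwrite(f"pics/{n}.png",a)
tool_shift(t,-.072)
E
python3 look2.py l7 1
```

```text
t: 16.75
tool_pos: [0.6625, 0.0234, 0.2449]
tool_rot: [-3.139, 0.112, 0.007]
contact_force: [0.2, 0.1, -3.2]
opening: 0.0139
[(0.6, [298.7, 193.7, 64.3, 79.0])]
at [0.6628 0.0234 0.2462] yawx -0.071 q6 1.57 t 16.85 shift [-0.3  0.1  1.3] turn 0.001 f [-0.1 -0.6 -3. ] open 0.014
```

View pics/l7.png

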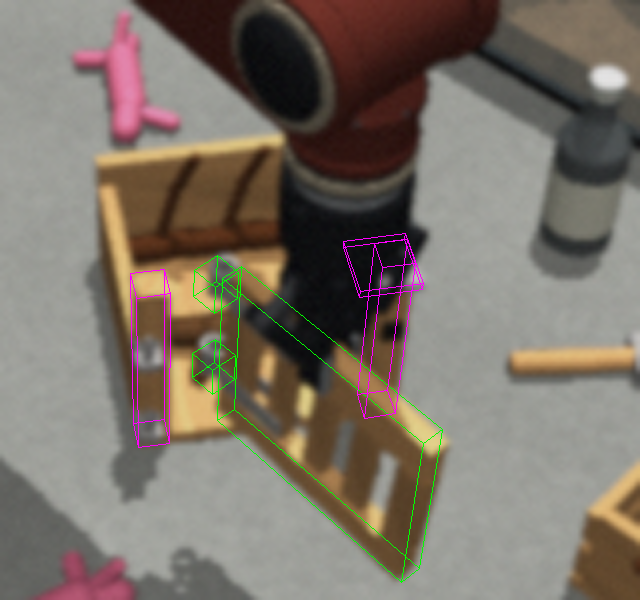

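```bash
python3 -m creep '[[255,0,0,30,0],[255,0,0,70,0],[255,0,0,100,0],[255,0,0,108,0],[255,0,0,108,0],[255,0,0,108,0],[255,0,0,114,0],[255,0,0,119,0],[255,0,0,124,0],[255,0,0,128,0],[255,0,0,130,0],[255,0,0,130,0]]' 25; python3 -c "
from fit import *
tool_shift([.6628,.0234,.117],-.072)"
```

```text
t: 17.85
tool_pos: [0.6646, 0.0233, 0.1196]
tool_rot: [3.139, -0.112, 0.002]
contact_force: [-4.6, -0.2, 4.7]
opening: 0.0142
at [0.6646 0.0233 0.1196] yawx -0.071 q6 1.57 t 17.85 shift [-1.8 -0.   2.6] turn 0.001 f [-4.6 -0.2  4.7] open 0.0142
```

```bash
python3 -m creep '[[255,0,0,2,0],[255,0,0,3,0],[255,0,0,3,0],[190,0,0,2,0],[190,0,0,0,0],[190,0,0,0,0],[190,0,0,0,0]]' 25; python3 -m creep '[[255,0,0,0,0],[255,0,0,0,0],[255,0,0,0,0],[255,0,0,0,0],[255,0,0,-10,0],[255,0,0,-30,0],[255,0,0,-42,0],[255,0,0,-42,0],[255,0,0,-42,0],[255,0,0,-42,0]]' 100; python3 look2.py l8
```

```text
t: 18.43
tool_pos: [0.6643, 0.0232, 0.1174]
tool_rot: [-3.14, 0.112, -0.001]
contact_force: [-0.7, 0.6, 1.0]
opening: 0.0218
t: 19.27
tool_pos: [0.6635, 0.0234, 0.1583]
tool_rot: [-3.139, 0.112, 0.002]
contact_force: [-0.2, 0.8, -4.0]
opening: 0.0141
[(0.69, [297.9, 217.9, 56.7, 74.3]), (0.35, [274.8, 170.9, 80.7, 69.4])]
at [0.6632 0.0234 0.1577] yawx -0.071 q6 1.57 t 19.37 shift [ 0.3 -0.  -0.7] turn 0.001 f [-0.2  0.3 -3.2] open 0.014
```

View pics/l8.png

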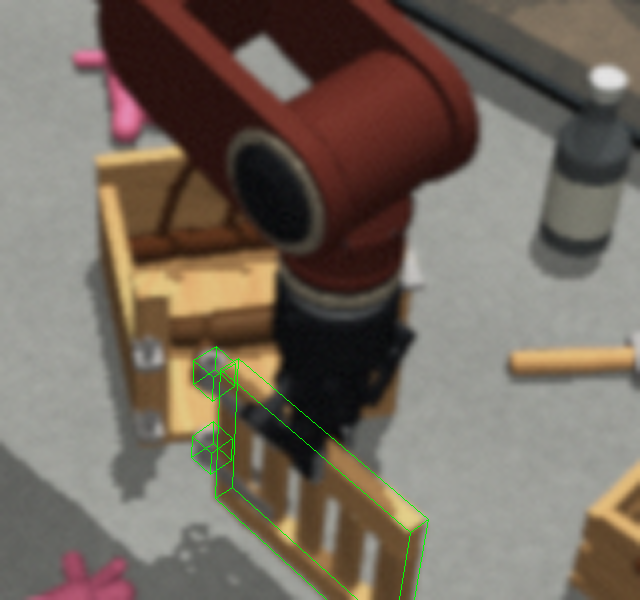

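```bash
python3 -m creep '[[255,-5,0,-4,0],[255,-20,0,-5,0],[255,-36,0,-5,0],[255,-50,0.6,-5,0],[255,-60,0.6,-5,0],[255,-66,0.6,-5,0],[255,-68,0.6,-5,0],[255,-68,0.6,-5,0],[255,-68,0.6,-5,0],[255,-68,0.6,-5,0]]'; sed -i 's/\[.4507,.1802,-.612\]/[.4507,.1802,-.612]/' look.py; python3 look.py l9
```

```text
t: 20.2
tool_pos: [0.5967, 0.0274, 0.1645]
tool_rot: [3.14, -0.112, 0.001]
contact_force: [0.5, 0.8, -3.8]
opening: 0.0142
at [0.5966 0.0274 0.1644] yawx -0.071 q6 1.56 t 20.3 shift [-1.3 -0.  33.8] turn 0.001 f [ 0.6 -0.9 -2.9] open 0.0141
```

View pics/l9.png

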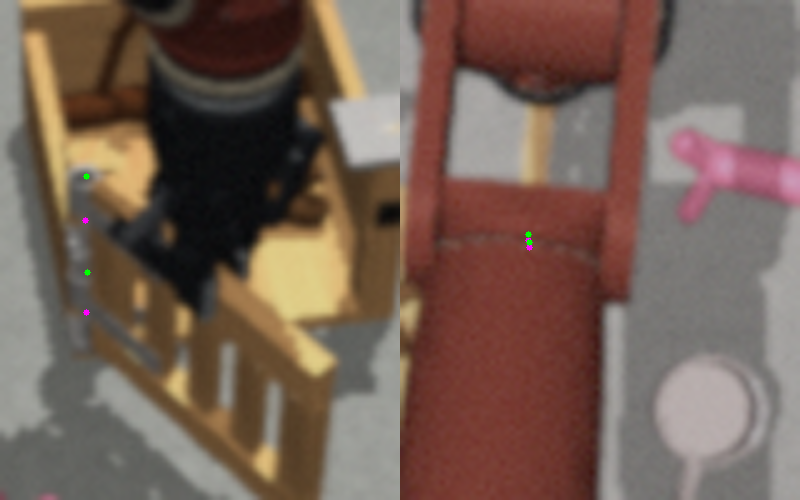

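```bash
python3 -m creep '[[255,-1.3,0,0,0],[255,-1.3,0,3,0],[255,-1.3,0,6,0],[255,-1.3,0,9,0],[255,-1.3,0,12,0],[255,-1.3,0,15,0],[255,-1.3,0,18,0],[255,-1.3,0,18,0]]'
```

```text
t: 20.97
tool_pos: [0.595, 0.0276, 0.1457]
tool_rot: [-3.14, 0.112, -0.0]
contact_force: [2.0, -1.2, -2.6]
opening: 0.0141
```

```bash
python3 -m creep '[[255,0,0,3,0],[255,0,0,6,0],[255,0,0,9,0],[255,0,0,12,0],[255,0,0,14,0],[255,0,0,15,0],[255,0,0,15,0],[255,0,0,15,0]]'
```

```text
t: 21.63
tool_pos: [0.5958, 0.0277, 0.1317]
tool_rot: [-3.139, 0.112, -0.004]
contact_force: [4.5, 1.2, 0.2]
opening: 0.0141
```

```bash
python3 -m creep '[[170,0,0,1,0],[170,0,0,1,0],[170,0,0,1,0],[170,0,0,0,0],[170,0,0,-15,0],[170,0,0,-40,0],[170,0,0,-75,0],[255,0,0,-75,0],[255,8,25,-75,0],[255,17,50,-75,0],[255,17,50,-75,0],[255,17,50,-75,0]]'
cat > m4.py <<'E'
from fit import *
C=[.4507,.1802,-.612]; pin=place([.119,-.094,0],C)[0]
im=ctrl.get_image("scene"); L=ctrl.outline_of("scene","gate"); print([(round(d['conf'],2),d['rect']) for d in L])
class A(np.ndarray): pass
x,y,w,h=250,130,160,150; S=4
a=cv2.resize(im[y:y+h,x:x+w,::-1],None,fx=S,fy=S,interpolation=cv2.INTER_CUBIC); b=a.view(A); b.S=S; b.o=np.array([x,y])*S
L=[d for d in L if d['rect'][0]>280]
if L:
    T=cv2.GaussianBlur(L[0]['mask'].astype(np.float32),(0,0),1.5)
    gp=lambda yaw:place([0,.1015,0],[*pin[:2],yaw])[0]
    f=lambda p:((cv2.GaussianBlur(sil("scene",GATE,[*gp(p[0])[:2],p[0]],p[1]),(0,0),1.5)-T)**2).sum()
    r=minimize(f,[-1.643,.014],method='Nelder-Mead',options=dict(initial_simplex=[[-1.643,.014],[-1.5,.014],[-1.643,.03]])); print("gate yaw,zunder",r.x,r.fun)
    p=r.x; edges("scene",b,GATE,[*gp(p[0])[:2],p[0]],.014,(0,255,0))
cv2.imwrite("pics/hang.png",a); tool_shift(ctrl.get_obs()['tool_pos'],-.072)
E
python3 m4.py
```

```text
t: 22.63
tool_pos: [0.6082, -0.0243, 0.2062]
tool_rot: [-3.139, 0.115, 0.001]
contact_force: [-0.5, 0.9, 0.6]
opening: 0.0001
[(0.83, [283.4, 208.0, 50.6, 77.9]), (0.63, [274.5, 159.6, 81.9, 82.4])]
gate yaw,zunder [-1.64627492  0.00473062] 245.49107360839844
at [ 0.608  -0.0231  0.206 ] yawx -0.071 q6 1.48 t 22.73 shift [0. 0. 0.] turn 0.001 f [ 0.9  0.3 -0.4] open -0.0002
```

View pics/hang.png

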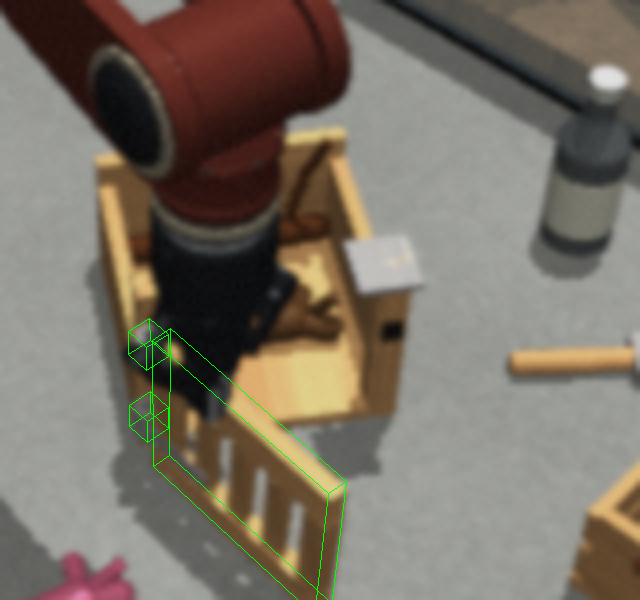

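Run:
```python
from fit import *
from scipy.spatial.transform import Rotation as Ro
C=[.4507,.1802,-.612]; pin=place([.119,-.094,0],C)[0]
o=ctrl.get_obs(); R=Ro.from_rotvec(o['tool_rot']).as_matrix(); t=o['tool_pos']
for th,d in [(1.031,45)]+[(1.031-1.031*i/10,max(23,33-4*i)) for i in range(1,11)]+[(0,22),(0,20),(0,40)]:
    p=place([d*1e-3,.119,.118],[*pin[:2],-.612-th])[0]
    print(round(th,2),d,np.round(R.T@(p-t)*1e3).astype(int).tolist(),"turn",round(-(1.031-th),2))
```

```text
1.03 45 [1, -5, 88] turn -0.0
0.93 29 [4, -33, 88] turn -0.1
0.82 25 [4, -49, 88] turn -0.21
0.72 23 [3, -64, 88] turn -0.31
0.62 23 [1, -76, 88] turn -0.41
0.52 23 [-3, -88, 88] turn -0.52
0.41 23 [-7, -100, 88] turn -0.62
0.31 23 [-13, -111, 88] turn -0.72
0.21 23 [-20, -121, 88] turn -0.82
0.1 23 [-28, -131, 88] turn -0.93
0.0 23 [-37, -140, 88] turn -1.03
0 22 [-38, -140, 88] turn -1.03
0 20 [-39, -141, 88] turn -1.03
0 40 [-22, -131, 88] turn -1.03
```

```bash
python3 -m creep '[[255,1,-4,30,0],[255,1,-4,65,0],[255,1,-4,88,0],[255,1,-4,88,0],[255,4,-25,88,-0.05],[255,4,-37,88,-0.12],[255,4,-49,88,-0.21],[255,3,-64,88,-0.31],[255,1,-76,88,-0.41],[255,-3,-88,88,-0.52],[255,-7,-100,88,-0.62],[255,-10,-105,88,-0.67]]'
python3 - <<'E'
from fit import *
from scipy.spatial.transform import Rotation as Ro
C=[.4507,.1802,-.612]; pin=place([.119,-.094,0],C)[0]
o=ctrl.get_obs(); R=Ro.from_rotvec(o['tool_rot']).as_matrix(); t=o['tool_pos']; y=np.arctan2(R[1,0],R[0,0]); print(t,y,o['contact_force'])
ctrl.get_image("scene"); print([(round(d['conf'],2),d['rect']) for d in ctrl.outline_of("scene","gate")])
for th,d in [(.31,23),(.2,23),(.1,23),(.05,23),(0,23),(0,21),(0,18),(0,50)]:
    p=place([d*1e-3,.119,.118],[*pin[:2],-.612-th])[0]
    print(th,d,np.round(R.T@(p-t)*1e3).astype(int).tolist(),"turn",round(y-(.958-th),2))
E
```

```text
t: 23.73
tool_pos: [0.6063, 0.0841, 0.1205]
tool_rot: [2.999, 0.936, 0.004]
contact_force: [0.2, -0.7, 0.4]
opening: -0.0002
[0.60625766 0.08405238 0.12045836] 0.6049329370542633 [ 0.16915422 -0.66011     0.39539297]
[(0.87, [283.0, 210.2, 69.4, 43.8]), (0.27, [309.0, 291.7, 29.6, 41.1])]
0.31 23 [0, -6, 2] turn -0.04
0.2 23 [1, -19, 2] turn -0.15
0.1 23 [1, -31, 2] turn -0.25
0.05 23 [0, -37, 2] turn -0.3
0 23 [-1, -43, 2] turn -0.35
0 21 [-1, -45, 2] turn -0.35
0 18 [-2, -48, 2] turn -0.35
0 50 [9, -18, 2] turn -0.35
```

```bash
python3 -m creep '[[255,0,-6,0,-0.04],[255,1,-12,0,-0.1],[255,1,-19,0,-0.15],[255,1,-25,0,-0.2],[255,1,-31,0,-0.25],[255,0,-37,0,-0.3],[255,-1,-41,0,-0.35],[255,-1,-43,0,-0.35],[255,-1,-45,0,-0.35],[255,-1,-46,0,-0.35],[255,-1,-46,0,-0.35]]'
python3 - <<'E'
from fit import *
C=[.4507,.1802,-.612]; pin=place([.119,-.094,0],C)[0]
im=ctrl.get_image("scene"); L=ctrl.outline_of("scene","gate"); print([(round(d['conf'],2),d['rect']) for d in L])
p=place([.0225,.119,.118],[*pin[:2],-.612])[0]; tool_shift(p,.958)
for k in(0,.03,.1):
    g=[*place([0,.1015,0],[*pin[:2],-.612-k])[0][:2],-.612-k]; q=np.vstack([proj("scene",place(b,g,.014)) for b in GATE]); print(k,"expected rect",np.round([*q.min(0),*(q.max(0)-q.min(0))],1))
E
```

```text
t: 24.75
tool_pos: [0.5793, 0.1194, 0.1187]
tool_rot: [2.795, 1.433, 0.001]
contact_force: [0.1, 0.0, 0.2]
opening: -0.0002
[(0.7, [284.4, 202.4, 66.7, 41.7])]
at [0.5793 0.1193 0.1185] yawx 0.948 q6 0.7 t 24.85 shift [1.  1.2 0.5] turn -0.01 f [0.7 0.  0.6] open 0.0001
0 expected rect [282.5 199.9  70.9  43.4]
0.03 expected rect [282.6 201.4  71.2  42.1]
0.1 expected rect [282.8 204.7  71.7  39. ]
```

```bash
python3 -m creep '[[255,0,-2,0,0],[255,0,-4,0,0],[255,0,-5,0,0],[255,0,-6,0,0],[255,0,-7,0,0],[255,0,-8,0,0],[255,0,-8,0,0]]'
```

```text
t: 25.43
tool_pos: [0.5772, 0.1208, 0.1189]
tool_rot: [2.785, 1.429, 0.013]
contact_force: [16.7, -9.3, -9.5]
opening: 0.0001
```

```bash
python3 -m creep '[[255,0,2,0,0],[255,0,8,0,0],[255,0,20,0,0],[255,0,40,0,0],[255,0,60,-30,0],[255,0,80,-70,0],[255,0,110,-110,0],[255,0,150,-130,0],[255,0,190,-130,0],[255,0,230,-130,0],[255,0,270,-130,0],[255,0,270,-130,0]]'
python3 - <<'E'
from fit import *
C=[.4507,.1802,-.612]; pin=place([.119,-.094,0],C)[0]
im=ctrl.get_image("scene"); L=ctrl.outline_of("scene","gate"); print([(round(d['conf'],2),d['rect']) for d in L])
class A(np.ndarray): pass
ims=[]
for c,(x,y,w,h) in dict(scene=(265,145,100,115),top=(185,150,100,115)).items():
    S=4; im=ctrl.get_image(c); a=cv2.resize(im[y:y+h,x:x+w,::-1],None,fx=S,fy=S,interpolation=cv2.INTER_CUBIC); raw=a.copy(); b=a.view(A); b.S=S; b.o=np.array([x,y])*S
    if c=="scene": edges(c,b,GATE,[*place([0,.1015,0],[*pin[:2],-.612])[0][:2],-.612],.014,(0,255,0))
    ims.append(a)
cv2.imwrite("pics/end.png",np.hstack(ims))
o=ctrl.get_obs(); print(o['t'],o['tool_pos'],o['contact_force'])
for c in("scene","top"):
    print(c,{l:[(round(d['conf'],2),np.round(d['rect']).tolist()) for d in ctrl.boxes_of(c,l)[:3]] for l in("driftwood","panel","pot","jar","cup","stone")})
E
```

```text
t: 26.43
tool_pos: [0.7952, -0.0382, 0.2452]
tool_rot: [2.797, 1.429, -0.003]
contact_force: [-0.5, 0.5, -1.0]
opening: -0.0
[(0.58, [282.3, 206.4, 63.0, 38.2])]
26.6333 [ 0.79156113 -0.0328691   0.24768694] [0.49328101 0.51990112 0.61379513]
scene {'driftwood': [(0.83, [234.0, 267.0, 48.0, 41.0]), (0.55, [267.0, 137.0, 30.0, 31.0]), (0.37, [300.0, 201.0, 27.0, 22.0])], 'panel': [(0.6, [176.0, 280.0, 47.0, 67.0])], 'pot': [(0.78, [181.0, 249.0, 23.0, 33.0])], 'jar': [(0.74, [310.0, 293.0, 28.0, 40.0])], 'cup': [(0.67, [220.0, 220.0, 27.0, 35.0]), (0.5, [385.0, 216.0, 48.0, 7.0])], 'stone': [(0.79, [271.0, 325.0, 26.0, 29.0])]}
top {'driftwood': [(0.73, [316.0, 188.0, 32.0, 16.0]), (0.69, [180.0, 284.0, 31.0, 32.0]), (0.65, [220.0, 199.0, 43.0, 33.0])], 'panel': [(0.79, [378.0, 174.0, 13.0, 49.0]), (0.28, [344.0, 140.0, 15.0, 18.0])], 'pot': [(0.94, [350.0, 232.0, 21.0, 26.0]), (0.43, [235.0, 172.0, 33.0, 28.0])], 'jar': [(0.74, [373.0, 185.0, 42.0, 33.0])], 'cup': [(0.85, [308.0, 232.0, 17.0, 29.0]), (0.53, [161.0, 124.0, 44.0, 47.0]), (0.35, [375.0, 185.0, 43.0, 33.0])], 'stone': [(0.52, [340.0, 141.0, 17.0, 17.0])]}
```

View pics/end.png

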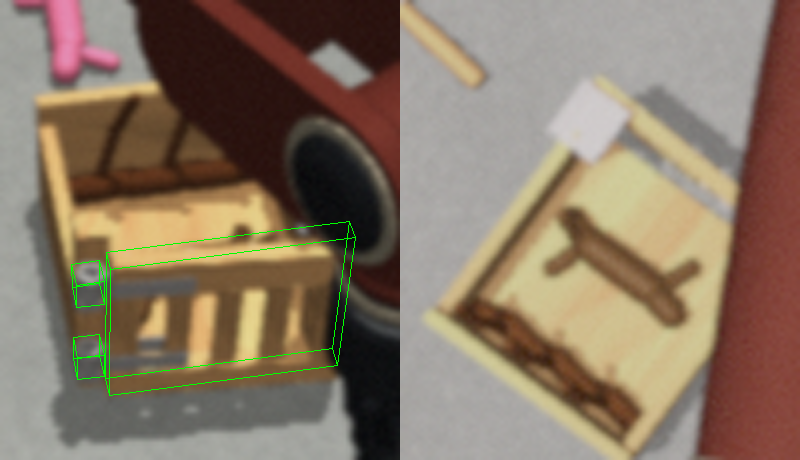

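```bash
cat > m5.py <<'E'
from fit import *
C=[.4507,.1802,-.612]; pin=place([.119,-.094,0],C)[0]
for d,z in((60,.245),(60,.118),(30,.118),(20,.118),(17,.118)):
    print(d,z);tool_shift(place([d*1e-3,.119,z],[*pin[:2],-.612])[0],.958)
E
python3 m5.py
```

```text
60 0.245
at [ 0.7919 -0.0331  0.2484] yawx 0.949 q6 0.49 t 27.23 shift [   1.4 -222.8    3.4] turn -0.009 f [-0.4  0.2  0.1] open 0.0
60 0.118
at [ 0.7919 -0.0331  0.2484] yawx 0.949 q6 0.49 t 27.23 shift [   1.4 -222.8  130.4] turn -0.009 f [-0.4  0.2  0.1] open 0.0
30 0.118
at [ 0.7919 -0.0331  0.2484] yawx 0.949 q6 0.49 t 27.23 shift [   1.1 -252.8  130.4] turn -0.009 f [-0.4  0.2  0.1] open 0.0
20 0.118
at [ 0.7919 -0.0331  0.2484] yawx 0.949 q6 0.49 t 27.23 shift [   1.  -262.8  130.4] turn -0.009 f [-0.4  0.2  0.1] open 0.0
17 0.118
at [ 0.7919 -0.0331  0.2484] yawx 0.949 q6 0.49 t 27.23 shift [   1.  -265.8  130.4] turn -0.009 f [-0.4  0.2  0.1] open 0.0
```

```bash
python3 -m creep '[[255,1,-35,0,-0.009],[255,1,-75,0,-0.009],[255,1,-115,0,-0.009],[255,1,-155,10,-0.009],[255,1,-190,35,-0.009],[255,1,-215,70,-0.009],[255,1,-222,105,-0.009],[255,1,-222,130,-0.009],[255,1,-228,130,-0.009],[255,1,-236,130,-0.009],[255,1,-243,130,-0.009],[255,1,-249,130,-0.009]]'; python3 -m creep '[[255,0,-4,0,0],[255,0,-7,0,0],[255,0,-10,0,0],[255,0,-12,0,0],[255,0,-13,0,0],[255,0,-14,0,0],[255,0,-15,0,0],[255,0,-15,0,0],[255,0,-15,0,0]]'
cat > m6.py <<'E'
from fit import *
C=[.4507,.1802,-.612]; pin=place([.119,-.094,0],C)[0]
for c in("scene","top"):
    ctrl.get_image(c)
    print(c,[(round(d['conf'],2),np.round(d['rect'],1).tolist()) for d in ctrl.outline_of(c,"gate")])
tool_shift(place([.02,.119,.118],[*pin[:2],-.612])[0],.958)
E
python3 m6.py
```

```text
t: 28.23
tool_pos: [0.5916, 0.1131, 0.1215]
tool_rot: [2.787, 1.447, 0.007]
contact_force: [-0.1, 0.1, 1.5]
opening: -0.0
t: 28.98
tool_pos: [0.578, 0.1212, 0.1182]
tool_rot: [-2.788, -1.447, 0.0]
contact_force: [0.9, -0.4, 0.6]
opening: -0.0004
scene [(0.87, [281.6, 201.6, 72.0, 41.9])]
top [(0.64, [251.1, 186.7, 31.3, 25.2]), (0.47, [162.7, 128.2, 43.1, 44.0])]
at [0.578  0.1212 0.1183] yawx 0.958 q6 0.69 t 29.18 shift [0.2 0.9 0.3] turn -0.0 f [-0.9 -0.2 -0.3] open -0.0002
```

```bash
python3 -m creep '[[255,0,-0.5,0,0],[255,0,-1,0,0],[255,0,-1.5,0,0],[255,0,-2,0,0],[255,0,-2,0,0]]'; python3 -m creep '[[255,0,-0.5,0,0],[255,0,-1,0,0],[255,0,-1.5,0,0],[255,0,-1.5,0,0],[255,0,-1.5,0,0]]';python3 m6.py
```

```text
t: 29.6
tool_pos: [0.5778, 0.1213, 0.1184]
tool_rot: [2.785, 1.445, 0.004]
contact_force: [6.6, -4.8, -2.2]
opening: -0.0
t: 30.02
tool_pos: [0.5777, 0.1214, 0.1185]
tool_rot: [2.783, 1.444, 0.007]
contact_force: [10.6, -6.1, -6.6]
opening: -0.0002
scene [(0.6, [275.8, 161.4, 78.8, 72.1])]
top [(0.51, [250.1, 187.6, 30.8, 25.4])]
at [0.5777 0.1214 0.1185] yawx 0.957 q6 0.7 t 30.22 shift [0.1 1.2 0.5] turn -0.001 f [10.2 -5.8 -6.2] open 0.0001
```

```bash
python3 -m creep '[[255,0,0.5,0,0],[255,0,1,0,0],[255,0,1.5,0,0],[255,0,2,0,0],[255,0,2.5,0,0],[255,0,3,0,0],[255,0,3.5,0,0],[255,0,4,0,0],[255,0,5,0,0],[255,0,6,0,0],[255,0,7,0,0],[255,0,8,0,0]]';python3 m6.py
```

```text
t: 31.22
tool_pos: [0.5815, 0.1188, 0.1182]
tool_rot: [-2.788, -1.448, 0.0]
contact_force: [-0.4, 0.4, -1.0]
opening: 0.0002
scene [(0.66, [283.5, 203.3, 68.5, 41.1])]
top [(0.51, [345.3, 137.4, 13.1, 20.7]), (0.47, [251.9, 186.3, 24.9, 23.8])]
at [0.5816 0.1187 0.1183] yawx 0.958 q6 0.69 t 31.42 shift [ 0.1 -3.4  0.3] turn -0.0 f [ 0.4 -0.8  0.9] open 0.0
```

```bash
python3 -m creep '[[255,0,2,0,0],[255,0,5,0,0],[255,0,10,0,0],[255,0,18,0,0],[255,0,30,0,0],[255,0,50,-20,0],[255,0,75,-50,0],[255,0,105,-90,0],[255,0,140,-125,0],[255,0,180,-125,0],[255,0,220,-125,0],[255,0,250,-125,0]]'
cat > m7.py <<'E'
from fit import *
C=[.4507,.1802,-.612]; pin=place([.119,-.094,0],C)[0]
gp=lambda yaw:[*place([0,.1015,0],[*pin[:2],yaw])[0][:2],yaw]
ks=np.arange(-.04,.26,.01)
for c in("scene","top"):
    for rep in range(2):
        im=ctrl.get_image(c); L=ctrl.outline_of(c,"gate")
        tg=proj(c,place([.119,0,.08],C))[0]
        L=[d for d in L if np.hypot(d['rect'][0]+d['rect'][2]/2-tg[0],d['rect'][1]+d['rect'][3]/2-tg[1])<15 and d['rect'][3]<60]
        if L:
            T=cv2.GaussianBlur(L[0]['mask'].astype(np.float32),(0,0),1.5)
            e=[((cv2.GaussianBlur(sil(c,GATE,gp(-.612-k),.014),(0,0),1.5)-T)**2).sum() for k in ks]; print(c,"mask open angle",round(ks[np.argmin(e)],3),L[0]['rect'],round(min(e)))
    g=cv2.GaussianBlur(cv2.cvtColor(im,cv2.COLOR_RGB2GRAY).astype(np.float32),(0,0),1)
    gx,gy=cv2.Sobel(g,cv2.CV_32F,1,0),cv2.Sobel(g,cv2.CV_32F,0,1)
    for xe in(-.008,.008):
        s=[]
        ys=np.linspace(-.01,.045,40) if c=="top" else np.linspace(-.06,.06,40)
        for k in ks:
            q=proj(c,place(np.c_[np.full(40,xe),ys,np.full(40,.14)],gp(-.612-k),.014))
            d=q[-1]-q[0]; n=np.array([-d[1],d[0]])/np.hypot(*d); mx,my=q[:,:1].astype(np.float32),q[:,1:].astype(np.float32)
            s.append(float((cv2.remap(gx,mx,my,1)*n[0]+cv2.remap(gy,mx,my,1)*n[1]).mean()))
        print(c,"edge",xe,np.round(s).astype(int).tolist())
o=ctrl.get_obs(); print(o['t'],o['tool_pos'])
E
python3 m7.py
```

```text
t: 32.42
tool_pos: [0.789, -0.0276, 0.2459]
tool_rot: [2.786, 1.446, 0.006]
contact_force: [0.2, 0.3, 0.5]
opening: 0.0
scene mask open angle 0.03 [283.7, 203.3, 65.8, 38.2] 309
scene mask open angle 0.06 [284.2, 203.2, 63.0, 42.1] 253
scene edge -0.008 [-12, -7, 0, 9, 19, 31, 44, 57, 67, 76, 80, 78, 70, 56, 37, 13, -13, -43, -72, -96, -120, -137, -146, -155, -157, -151, -143, -137, -130, -123]
scene edge 0.008 [-3, -25, -50, -77, -106, -135, -162, -185, -202, -211, -212, -204, -188, -167, -144, -121, -99, -80, -65, -52, -42, -35, -29, -23, -18, -15, -12, -9, -5, -1]
top mask open angle 0.01 [241.6, 176.2, 23.7, 22.8] 171
top mask open angle 0.01 [240.1, 174.9, 26.7, 26.3] 157
top edge -0.008 [20, 50, 76, 95, 105, 106, 99, 85, 66, 45, 21, -4, -30, -56, -80, -102, -118, -127, -129, -123, -113, -98, -82, -65, -49, -34, -20, -7, 5, 17]
top edge 0.008 [-65, -91, -113, -130, -139, -139, -131, -115, -96, -74, -54, -36, -21, -9, 1, 11, 22, 33, 46, 57, 67, 75, 79, 79, 77, 71, 64, 56, 48, 40]
32.8167 [ 0.78566834 -0.0243836   0.24426894]
```

```bash
cat > m8.py <<'E'
from fit import *
C=[.4507,.1802,-.612]
def scan(c,a,b,z,name,offs=np.arange(-10,22,1.)):
    # a,b end points (x,y mm) in crate axes; scan along crate x
    s=[]
    for o in offs:
        P=np.c_[np.linspace(a[0],b[0],40)+o,np.linspace(a[1],b[1],40),np.full(40,z)]*1e-3
        q=proj(c,place(P,C)); d=q[-1]-q[0]; n=np.array([-d[1],d[0]])/np.hypot(*d); mx,my=q[:,:1].astype(np.float32),q[:,1:].astype(np.float32)
        s.append(float((cv2.remap(G[c][0],mx,my,1)*n[0]+cv2.remap(G[c][1],mx,my,1)*n[1]).mean()))
    s=np.array(s); i=s.argmax(); j=s.argmin(); print(c,name,"max",offs[i],round(s[i]),"min",offs[j],round(s[j]))
G={}
for c in("scene","top"):
    g=cv2.GaussianBlur(cv2.cvtColor(ctrl.get_image(c),cv2.COLOR_RGB2GRAY).astype(np.float32),(0,0),1)
    G[c]=(cv2.Sobel(g,cv2.CV_32F,1,0),cv2.Sobel(g,cv2.CV_32F,0,1))
    scan(c,(125,58),(125,97),166,"tab front top")
    scan(c,(75,58),(75,84),166,"tab back top")
    scan(c,(-105,-90),(-105,60),110,"back wall outer top")
    scan(c,(-93,-90),(-93,60),110,"back wall inner top")
    for nm,y0,y1 in(("near hinge",-80,-45),("mid",-40,5),("mid2",5,45),("free",50,80)):
        scan(c,(127,y0),(127,y1),154,"gate outer top "+nm); scan(c,(111,y0),(111,y1),154,"gate inner top "+nm)
        scan(c,(127,y0),(127,y1),14,"gate outer bottom "+nm)
E
python3 m8.py
```

```text
scene tab front top max 9.0 84 min 21.0 -67
scene tab back top max 21.0 90 min -6.0 -2
scene back wall outer top max -4.0 84 min 14.0 -146
scene back wall inner top max -10.0 42 min 2.0 -146
scene gate outer top near hinge max 21.0 -9 min 2.0 -206
scene gate inner top near hinge max 1.0 -5 min 18.0 -206
scene gate outer bottom near hinge max 5.0 16 min -10.0 -11
scene gate outer top mid max -10.0 8 min 4.0 -231
scene gate inner top mid max 5.0 8 min 20.0 -231
scene gate outer bottom mid max 8.0 13 min -10.0 -67
scene gate outer top mid2 max -9.0 141 min 6.0 -229
scene gate inner top mid2 max 7.0 141 min 21.0 -222
scene gate outer bottom mid2 max 10.0 17 min -10.0 -88
scene gate outer top free max -3.0 85 min 11.0 -132
scene gate inner top free max 13.0 85 min 21.0 -49
scene gate outer bottom free max 13.0 18 min -10.0 -56
top tab front top max 18.0 7 min -1.0 -72
top tab back top max -2.0 119 min 21.0 0
top back wall outer top max -3.0 53 min 11.0 -222
top back wall inner top max 21.0 19 min -1.0 -222
top gate outer top near hinge max 4.0 6 min -10.0 -7
top gate inner top near hinge max 20.0 6 min -10.0 -37
top gate outer bottom near hinge max -6.0 8 min 21.0 5
top gate outer top mid max 21.0 45 min 0.0 -144
top gate inner top mid max 0.0 48 min 16.0 -144
top gate outer bottom mid max -10.0 12 min 7.0 -119
top gate outer top mid2 max 21.0 92 min 1.0 -143
top gate inner top mid2 max 1.0 116 min 17.0 -143
top gate outer bottom mid2 max -9.0 89 min 8.0 -140
top gate outer top free max 18.0 24 min -1.0 -90
top gate inner top free max 0.0 16 min 15.0 -90
top gate outer bottom free max -9.0 101 min 8.0 -135
```

Run:
```python
from fit import *
C=[.4507,.1802,-.612]
for x,z in((179,.245),(164,.118),(140,.118),(138,.118)):
    print(x,z);tool_shift(place([x*1e-3,-.035,z],C)[0],.958)
```

```text
179 0.245
at [ 0.7857 -0.0242  0.2445] yawx 0.959 q6 0.49 t 32.92 shift [ -60.1 -212.6   -0.8] turn 0.001 f [ 0.2  0.  -0.8] open -0.0003
164 0.118
at [ 0.7857 -0.0242  0.2445] yawx 0.959 q6 0.49 t 32.92 shift [ -60.2 -227.7  126.2] turn 0.001 f [ 0.2  0.  -0.8] open -0.0003
140 0.118
at [ 0.7857 -0.0242  0.2445] yawx 0.959 q6 0.49 t 32.92 shift [ -60.2 -251.7  126.2] turn 0.001 f [ 0.2  0.  -0.8] open -0.0003
138 0.118
at [ 0.7857 -0.0242  0.2445] yawx 0.959 q6 0.49 t 32.92 shift [ -60.2 -253.7  126.2] turn 0.001 f [ 0.2  0.  -0.8] open -0.0003
```

```bash
python3 -m creep '[[255,-10,-36,0,0],[255,-20,-76,0,0],[255,-31,-115,0,0],[255,-42,-153,0,0],[255,-53,-190,20,0],[255,-60,-212,55,0],[255,-60,-218,90,0],[255,-60,-226,120,0],[255,-60,-234,126,0],[255,-60,-242,126,0],[255,-60,-247,126,0],[255,-60,-250,126,0]]'; python3 -m creep '[[255,0,-1,0,0],[255,0,-2,0,0],[255,0,-3,0,0],[255,0,-4,0,0],[255,0,-5,0,0],[255,0,-5.5,0,0],[255,0,-6,0,0],[255,0,-6,0,0]]'; python3 m8.py | grep -E "gate outer top|back wall"; python3 m7.py | grep edge
```

```text
t: 33.92
tool_pos: [0.5485, 0.0701, 0.1203]
tool_rot: [2.786, 1.447, 0.007]
contact_force: [-0.0, -1.6, 0.5]
opening: 0.0
t: 34.58
tool_pos: [0.5435, 0.0723, 0.1179]
tool_rot: [2.786, 1.446, 0.004]
contact_force: [5.0, -1.8, -0.3]
opening: -0.0001
scene back wall outer top max -3.0 75 min 15.0 -93
scene back wall inner top max -10.0 52 min 3.0 -93
scene gate outer top near hinge max 10.0 -4 min -10.0 -94
scene gate outer top mid max -10.0 23 min 2.0 -58
scene gate outer top mid2 max -10.0 95 min 3.0 -224
scene gate outer top free max 19.0 -3 min 4.0 -86
top back wall outer top max -3.0 53 min 11.0 -218
top back wall inner top max 21.0 14 min -1.0 -218
top gate outer top near hinge max 21.0 13 min -10.0 -58
top gate outer top mid max -10.0 24 min 21.0 16
top gate outer top mid2 max -2.0 20 min 19.0 -15
top gate outer top free max 10.0 -11 min -4.0 -83
scene edge -0.008 [3, 10, 17, 24, 31, 36, 40, 43, 41, 37, 30, 17, 1, -18, -39, -61, -79, -95, -105, -108, -111, -106, -96, -86, -78, -67, -54, -45, -37, -30]
scene edge 0.008 [-28, -47, -66, -85, -101, -112, -118, -117, -110, -97, -82, -66, -51, -38, -27, -19, -13, -10, -9, -9, -9, -10, -11, -11, -10, -9, -6, -3, 0, 3]
top edge -0.008 [9, 12, 14, 14, 12, 11, 9, 8, 8, 9, 10, 11, 12, 13, 14, 14, 14, 15, 14, 14, 12, 11, 8, 6, 4, 2, 0, -1, -1, -1]
top edge 0.008 [13, 14, 15, 16, 17, 16, 15, 13, 11, 8, 5, 2, 0, -2, -3, -4, -5, -5, -5, -5, -4, -4, -4, -4, -5, -5, -5, -6, -6, -6]
```

```bash
python3 -m creep '[[255,0,0.3,0,0],[255,0,0.6,0,0],[255,0,0.9,0,0],[255,0,1.2,0,0],[255,0,1.5,0,0],[255,0,1.8,0,0],[255,0,2.1,0,0],[255,0,2.4,0,0],[255,0,2.7,0,0],[255,0,3,0,0],[255,0,3.3,0,0],[255,0,3.6,0,0]]'; python3 m8.py | grep -E "gate outer top"; python3 -m creep '[[255,0,0.3,0,0],[255,0,0.6,0,0],[255,0,0.9,0,0],[255,0,1.2,0,0],[255,0,1.5,0,0],[255,0,2,0,0],[255,0,3,0,0],[255,0,4,0,0],[255,0,6,0,0],[255,0,8,0,0],[255,0,12,0,0],[255,0,16,0,0]]'; python3 m8.py | grep -E "gate outer top"
```

```text
t: 36.08
tool_pos: [0.5447, 0.0711, 0.1169]
tool_rot: [-2.788, -1.447, 0.001]
contact_force: [0.5, 0.8, -0.1]
opening: -0.0001
scene gate outer top near hinge max 11.0 -5 min -10.0 -93
scene gate outer top mid max -10.0 45 min 4.0 -60
scene gate outer top mid2 max -10.0 125 min 5.0 -223
scene gate outer top free max -4.0 25 min 8.0 -99
top gate outer top near hinge max 21.0 -1 min -3.0 -61
top gate outer top mid max -3.0 25 min 21.0 18
top gate outer top mid2 max 3.0 20 min 21.0 -11
top gate outer top free max 11.0 -9 min -3.0 -92
t: 37.18
tool_pos: [0.5585, 0.0616, 0.1173]
tool_rot: [2.788, 1.448, 0.0]
contact_force: [-0.2, -0.4, -0.1]
opening: 0.0002
scene gate outer top near hinge max 21.0 0 min -10.0 -98
scene gate outer top mid max -6.0 31 min 6.0 -23
scene gate outer top mid2 max -10.0 129 min 5.0 -224
scene gate outer top free max -4.0 27 min 8.0 -100
top gate outer top near hinge max 21.0 -22 min 0.0 -59
top gate outer top mid max 9.0 23 min -5.0 -136
top gate outer top mid2 max 21.0 19 min -10.0 -52
top gate outer top free max 12.0 -11 min -2.0 -109
```

```bash
python3 -m creep '[[255,0,10,0,0],[255,0,25,0,0],[255,0,45,-20,0],[255,0,75,-50,0],[255,0,105,-90,0],[255,0,140,-125,0],[255,0,180,-125,0],[255,0,220,-125,0],[255,0,220,-125,0],[255,0,220,-125,0]]'; python3 m8.py | grep -E "gate outer"; python3 -c "
from fit import *
ctrl.get_image('top')
for l in('driftwood','panel','jar','cup','pot','brush','bottle'): print(l,[(round(d['conf'],2),np.round(d['rect']).tolist()) for d in ctrl.boxes_of('top',l)[:3]])"
```

```text
t: 38.12
tool_pos: [0.7399, -0.0674, 0.2411]
tool_rot: [-2.79, -1.444, 0.001]
contact_force: [-0.1, 0.1, -0.3]
opening: -0.0004
scene gate outer top near hinge max 21.0 -9 min 1.0 -206
scene gate outer bottom near hinge max 3.0 15 min -10.0 -6
scene gate outer top mid max -10.0 20 min 2.0 -164
scene gate outer bottom mid max 5.0 12 min -10.0 -50
scene gate outer top mid2 max 21.0 21 min -10.0 -33
scene gate outer bottom mid2 max -10.0 28 min 3.0 2
scene gate outer top free max 21.0 14 min -4.0 -37
scene gate outer bottom free max 21.0 34 min -10.0 0
top gate outer top near hinge max 20.0 61 min -1.0 -128
top gate outer bottom near hinge max -9.0 23 min 6.0 -118
top gate outer top mid max 20.0 94 min -1.0 -133
top gate outer bottom mid max -10.0 53 min 6.0 -134
top gate outer top mid2 max 21.0 93 min 0.0 -143
top gate outer bottom mid2 max -10.0 87 min 7.0 -138
top gate outer top free max 17.0 27 min -2.0 -95
top gate outer bottom free max -10.0 99 min 7.0 -134
driftwood [(0.95, [220.0, 202.0, 42.0, 30.0]), (0.89, [179.0, 282.0, 36.0, 39.0]), (0.61, [324.0, 187.0, 21.0, 18.0])]
panel [(0.62, [381.0, 174.0, 14.0, 50.0])]
jar [(0.55, [312.0, 126.0, 14.0, 13.0])]
cup [(0.55, [315.0, 234.0, 11.0, 15.0])]
pot [(0.82, [350.0, 232.0, 22.0, 25.0]), (0.53, [315.0, 233.0, 12.0, 18.0])]
brush [(0.89, [162.0, 126.0, 44.0, 47.0])]
bottle [(0.87, [138.0, 173.0, 29.0, 21.0])]
```

```bash
python3 -c "
from station import ctrl
print(ctrl.finish_job())"
```

```text
the job is handed in; nothing more can be done
None
```

I handed the job in at about 38 s of robot time. The driftwood lies on the crate's floor, and the gate hangs on both pins and is swung shut. The plain board and the other things on the counter showed up where they had been in every check I made. I did not look for the stone at the end, and the arm partly hid the jar and cup.

**Last checks**
- **Driftwood:** the top picture showed it lying on the clear floor, along the crate's y axis.
- **Gate height:** seen standing open, the gate matched the model drawn at its hung height (underside 14 mm above the counter). A numeric fit gave 5 mm instead; I put that down to the gripper hiding part of the gate.
- **Gate shut:** after letting go, the top camera put its front edge within about 2 mm of the shut line. The scene camera read 1–2 mm near the hinge and middle, but the arm hid the free end.
- **Robot:** it was clear of everything, with no contact force.

**What went wrong on the way**
- **First grasp:** I first came down on the gate with the gripper turned 90° wrong. The wrist read about 45 N before I backed off. The gate was not displaced.
- **First hanging attempt:** the gate caught on the way down, apparently its lower socket on the upper pin. The wrist read about 34 N sideways and 18 N upwards, and the gate tilted in the grip. I levelled it on the counter, gripped it again and brought it in from the side.
- **Closing:** after the first shove the gate ended up slightly open, so I pushed it shut twice more and let go slowly.

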